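Snap the window cover onto a sample chamber and lock its clamp

ROBOT

A 6-joint arm with a two-finger parallel gripper is mounted at the origin on the work surface. World frame = base frame: x ahead of the robot, y to its left, z up, the work surface at z = 0. Lengths are in m, angles in rad, forces in N, time in s.
With the tool pointing down it reaches from about 0.3 to 0.875 m from the base axis. Payload 6.4 kg.
Tool frame: the origin (TCP) lies at the very end of the fingers, on their centre line; the grasp point (between the pads) lies 19 mm behind it; z points along the fingers, y is the direction in which the jaws open and shut (so a half turn about z gives the same grasp; the last joint's range is limited). The gripper opens to 85 mm and grips with 20 to 120 N. Pads are 22 mm wide; open, the fingers measure 114 mm over their backs; the gripper's body (76 mm by 85 mm) begins 54 mm behind the grasp point. The pads swing forward as they close: fully open they stand 13 mm farther back than shut.
Start: joints at [-1.354, 0.181, 1.607, -0, 1.354, -0.206], TCP at [0.236, -0.524, 0.231] pointing down, gripper open.
Joint ranges: [-2.99, 2.99], [-0.89, 2.07], [0.3, 2.58], [-1.14, 4.28], [0, 2.63], [-3.12, 3.12]. Speed limits (rad/s): [2.57, 2.57, 3.01, 3.14, 3.14, 3.14].

INTERFACE

Orientations are given as a rotation vector (axis times angle).
In Python, from workcell import env, eyes, order, look_for, trace, place_of gives the robot as it stands.
- The arm moves only by the tool jog_arm, never from a script. Its argument "deltas" is a list that holds one entry, the list of rows, each a list of 5 numbers: the shift along the tool's x, y, z in cm, then the turn about the tool's z in rad, then the closure in counts, from 0 (fully open) to 255 (shut). In form: [[[tx, ty, tz, twist, fingers], ...]]. A call has 1 to 5 rows; each row shifts and turns the commanded pose from where the row before left it, along the tool's axes as they then stand; what a row does not reach is not made up. A row lasts 1/10 s, in which the tool goes at most 50 mm and 8.59 degrees, less where a joint would pass 70% of its speed; a pose out of reach is approached as far as the arm can. A call is refused whole if a number of a shift passes 5 or a number of a turn 0.15, either way. A call with a gripper value outside its range is refused whole. The fingers move at their own pace and stop on an object; the grip force is fixed at half the most. Time passes only in rows, so rows that do not move let the fingers close. It gives the time, the measured TCP pose, the force and the opening at its end, in the units of the state.
- env.state(): the state, without advancing time (a new reading comes with each control period).
- eyes.get_image(name): name is "scene" or "top" or "wrist"; returns (picture, depth): 420x560x3 uint8, red, green, blue; 420x560 float32, m along the optical axis (not along the pixel's ray), 0 where there is no reading.
- eyes.calibration(name): a dict with "vfov" (degrees; the focal length in pixels is half the picture's height over the tangent of half this angle, whatever the lens; pixels are square), "cx", "cy" (the principal point, pixels), "origin" and "rotation" of the camera in the world. Camera axes: x right, y up, looking along -z (the intrinsics and any distortion apply to the point x, -y, -z); pixel columns grow to the right and rows downward; lengths in m; the calibration is good to about 2 mm. A picture is of the moment at which its call begins: read the wrist's pose just before it. calibration takes no time and is no camera call; for the wrist camera it gives the pose at the moment of the call.
- order.sign_off(): hands the job in, once; it reports no verdict.
Trained networks look in the newest picture that a camera, given by its name, has taken for a name from the list of things; names that differ only in an ending like _2 or _b are one class to them, and where a whole thing is asked for, a point or a joint stands for the part that bears it (a point fixed in the world has none). Each returns a list of dicts, best first, with "p" (0 to 1); they miss things now and then, are a little off and sometimes report something else, mostly with a low value. They report only what shows in the picture. A call takes as long as a camera call. They do not tell look-alikes from the thing itself.
- look_for(thing, camera): "bbox" ([left, top, width, height] in pixels, round what is visible of it).
- trace(thing, camera): "mask" (420x560 bool, what is visible of it) and "bbox" ([left, top, width, height] in pixels, round what is visible of it).
- place_of(thing, camera): "point" ([column, row] in pixels: a listed point, or the origin of a listed thing).
The state is a dict: "time_s": time; "joint_positions": joint angles; "qd": joint speeds; "joint_torque": joint torques, N m; "ee_pos": TCP position; "eef_rot": TCP orientation; "contact_force": force on the tool from outside, world axes, zero at the start; "moment": the same for the moment, N m; "opening": finger opening in m.
Only numpy, scipy, OpenCV 4.12 (cv2) and the standard library are available. Lean on these libraries where they do the work, as an engineer would, in place of code of your own. Each camera call takes 0.05 s, during which the arm holds its last target.

TASK

Close the sample chamber beside the probe: with the white seating tool press the loose yellow window cover squarely down until it snaps fully home, never touching the cover with the gripper, and then pinch the two red tabs of the clamp knob together and turn it clockwise as far as it goes, so that its yellow tongue lies over the cover and the tabs spring out again. Leave the seating tool standing upright on the round blue mat. Keep everything clear of the probe arm and leave the other things on the table where they stand.

Things in the scene. Friction and masses are not known exactly. Their poses are not given: they have to be found in the camera images.
- chamber: Fixed chamber. Origin on the table, on the axis of its round body; z up. Base plate 12 thick, x -50 to 50, y -118 to 50. Black round body, radius 42, flat rim 52 above the table, bore radius 27 with four spring balls. The clamp knob stands at x 0, y -78; the probe arm on the +x side.
- cover: Loose cover, 25 high: yellow flange (radius 33, 5 thick, flat top with pale window) over a tapered metal plug. Origin: centre of the plug's underside, z up. Starts in the chamber's mouth resting on the balls, flange 11 above the rim. Pressed squarely it resists with about 7 to 13 N, then snaps home and stays: flange on the rim, origin 32 and top 57 above the table.
- seater: Seating tool, 0.18 to 0.35 kg, 115 tall, starts standing on the table. Flat round aluminium foot (the pressing face), radius 28, 12 high; square white handle 26 x 26 from 12 to 115 above the underside, its faces square to the tool's x and y axes; two black bands. Origin: centre of the foot's underside, z up.
- mat: Round blue mat fixed on the table, radius 62, 3 thick. Origin at the centre of its underside (top at 3).
- clamp (a joint): Clamp knob angle, rad: 0 = parked, tongue away from the chamber; grows turning clockwise seen from above, to the stop at 1.309, tongue over the cover. Locked at 0 unless both tabs are pinched in; then it turns easily. Past about 1.26 the released tabs spring out and lock it. The tongue passes 2 to 3 above a seated cover but strikes one that is not home.
- clamp_grip (a point): On the knob's vertical axis, 98 above the table, the height to pinch the tabs. Turns with the knob: x along the tongue (52 long from the axis, 18 wide, 60 to 70 above the table), y through the two red tabs: upright plates 18 wide, 6 thick, 81 to 113 above the table, outer faces 48 apart, 40 pinched. Steel core between, radius 13, top 117 above the table.
- tab_a (a joint): How far the red tab on the knob's +y side is pushed in, m: 0 = out, 0.004 = fully in. Spring 2.4 N rising to 4.8 N.
- tab_b (a joint): The same for the red tab on the knob's -y side.
- probe: Fixed delicate probe arm. Origin on the table within 10 of the chamber's axis; x points to its stand: foot 36 x 80 x 14 at x 125; post at x 125, y -20, 179 tall, black clamp 135 to 165 high; white rod, radius 8, in the plane y 12, rising from x 62, 100 high, to x 160, 185 high; a needle from it down to x 50, 89 high.
- bottle: Loose amber bottle with black cap, radius 26, 120 tall, standing. Origin at the centre of its underside.
- positioner: Loose steel stand, 0.8 kg: foot 38 x 78 x 14 (long along its y), post of radius 7 at y -15, 134 tall, black clamp barrel of radius 15 along y from -28 to 30 at 105 high. Origin at the centre of the foot's underside.
- objective: Loose steel microscope objective, radius 18, 52 tall, standing. Origin at the centre of its underside.
- lens_case: Loose round black case with grey lid, radius 31, 36 tall. Origin at the centre of its underside.
- petri: Loose shallow glass dish, radius 45, 15 tall. Origin at the centre of its underside.
- driver: Loose orange screwdriver, 170 long, lying near the robot's right, up to 30 high. Origin under its middle; x along it.
Mind the look-alikes: they are no part of the job. What is shaped like the chamber but green or pink is not meant.

How it is judged:
By the outcome, as a careful person would: the job done as asked, in the order asked, and still so for the second after the job is handed in, with the robot touching nothing.
It also fails if it takes over 61 s, if anything falls off the work surface, if the arm or the gripper's body presses on something with over 40 N, if the wrist force passes 120 N, or if a joint passes its speed limit or range.

## Working session

There is one attempt and no reset: what is moved stays moved. The work goes in short steps, Python scripts to look and compute and a tool call to move; the robot and the scene stay as the last step left them, time stands still between calls to the robot, and variables do not carry over. Pictures are saved under pics/ and viewed, and the job is handed in when it is done.

Besides the shell and the picture viewer there is one more tool, called after ">>>" as name([rows], argument=value, ...), one row to a line, values as JSON. jog_arm: Moves the arm, as the interface text tells. Its arguments: {"type":"object","properties":{"deltas":{"type":"array","items":{"type":"array","items":{"type":"array","items":{"type":"number"}}}}},"required":["deltas"]}

```bash
ls; mkdir -p pics; python3 - <<'E'
from workcell import env, eyes
import cv2, json
s=env.state(); print(s)
for n in ("scene","top"):
    p,d=eyes.get_image(n); cv2.imwrite(f"pics/{n}0.png",p[:,:,::-1])
    import numpy as np; np.save(f"pics/{n}0_d.npy",d)
    c=eyes.calibration(n); print(n,c)
print(eyes.calibration("wrist"))
E
```

```text
pics
{'time_s': 0.0, 'joint_positions': array([-1.35432932e+00,  1.81563721e-01,  1.60806102e+00, -1.99510711e-07,
        1.35381555e+00, -2.06305676e-01]), 'qd': array([ 4.79975185e-04, -2.79535654e-04, -2.07307359e-04,  9.13294919e-04,
       -8.01261926e-04,  8.11308750e-05]), 'joint_torque': array([-4.08945798e-04, -4.44882202e+01, -3.51331902e+01, -2.93407838e-04,
        9.07807698e-03, -2.84174450e-05]), 'ee_pos': array([ 0.23580143, -0.52378352,  0.2303458 ]), 'eef_rot': array([-3.06985737e+00, -6.58767503e-01,  1.50424941e-05]), 'contact_force': array([-1.01108176, -0.93380045, -0.32323222]), 'moment': array([-0.0292629 ,  0.03516532,  0.04839672]), 'opening': 0.0852672831461518}
scene {'vfov': 47.918961524399165, 'cx': 268.6020056125095, 'cy': 217.79538322426077, 'origin': array([1.01309241, 0.62570164, 0.8884683 ]), 'rotation': array([0.3739323 , 0.98586323, 2.23814844])}
top {'vfov': 55.77907176802922, 'cx': 272.6884982121588, 'cy': 212.20022798514918, 'origin': array([ 0.35730513, -0.01630838,  1.09724568]), 'rotation': array([ 0.06541206, -0.11148556, -1.58238687])}
{'vfov': 67.17592100990797, 'cx': 282.98132967023554, 'cy': 207.22438775151198, 'origin': array([ 0.29790817, -0.49585725,  0.37396162]), 'rotation': array([-0.23737417,  0.15528137, -1.14039575])}
```

View pics/scene0.png

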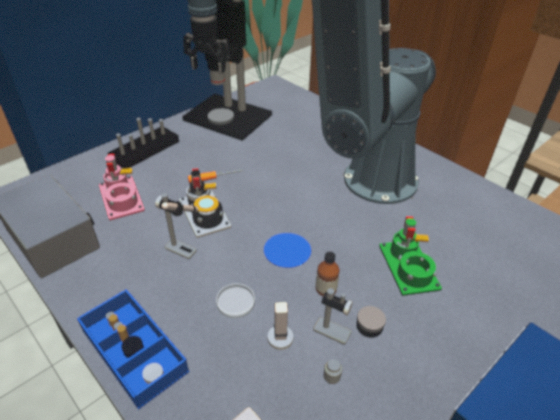

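View pics/top0.png

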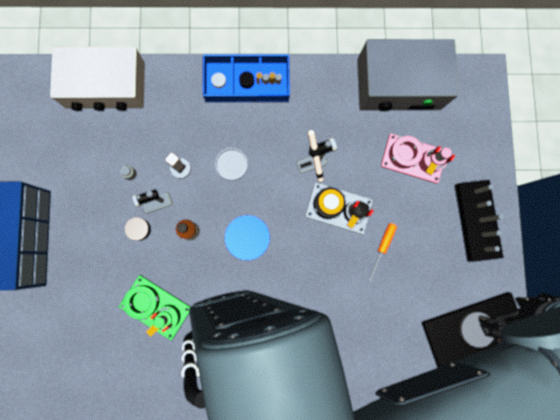

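```bash
cat > h.py <<'E'
import numpy as np, cv2
from scipy.spatial.transform import Rotation as R
from workcell import env, eyes, order, look_for, trace, place_of
def cam(n):
    c=eyes.calibration(n); f=210/np.tan(np.radians(c['vfov'])/2)
    return f,c['cx'],c['cy'],np.array(c['origin']),R.from_rotvec(c['rotation']).as_matrix()
def cloud(d,c):
    f,cx,cy,o,M=c
    v,u=np.mgrid[0:420,0:560]
    P=np.stack([(u-cx)/f*d,-(v-cy)/f*d,-d],-1)
    W=P@M.T+o; W[d<=0]=np.nan
    return W
def ray(uv,c,z):
    f,cx,cy,o,M=c
    r=M@np.array([(uv[0]-cx)/f,-(uv[1]-cy)/f,-1]); return o+r*(z-o[2])/r[2]
def proj(P,c):
    f,cx,cy,o,M=c
    q=(np.asarray(P)-o)@M; return np.stack([cx+f*q[...,0]/-q[...,2], cy-f*q[...,1]/-q[...,2]],-1)
def tool(): 
    s=env.state(); return np.array(s['ee_pos']),R.from_rotvec(s['eef_rot']).as_matrix(),s
E
python3 - <<'E'
from h import *
for n in ("top","scene"):
    d=np.load(f"pics/{n}0_d.npy"); c=cam(n); W=cloud(d,c)
    print(n, eyes.calibration(n).keys())
    tab=W[(abs(W[...,2])<.03)]
    print('table z pct',np.nanpercentile(tab[:,2],[5,50,95]))
    eyes.get_image(n)
    for t in ("seater","mat","chamber","cover","clamp","clamp_grip","probe","bottle"):
        for r in trace(t,n)[:3]:
            m=r['mask']; Q=W[m&(d>0)]
            print(t,round(r['p'],2),r['bbox'],'med',np.nanmedian(Q,0).round(3),'z max',np.nanpercentile(Q[:,2],[2,50,98]).round(3),'xy',np.nanpercentile(Q[:,:2],[2,98],axis=0).round(3).tolist())
E
```

```text
top dict_keys(['vfov', 'cx', 'cy', 'origin', 'rotation'])
table z pct [-3.47067809e-03  9.96738739e-05  1.56518928e-02]
seater 0.64 [164.1, 149.1, 25.7, 28.8] med [0.6   0.201 0.032] z max [0.005 0.032 0.117] xy [[0.58, 0.181], [0.628, 0.23]]
mat 0.74 [345.7, 199.4, 28.1, 30.1] med [ 0.468 -0.264  0.082] z max [0.065 0.082 0.119] xy [[0.434, -0.293], [0.493, -0.244]]
mat 0.61 [225.7, 213.4, 42.4, 45.8] med [0.412 0.025 0.003] z max [-0.001  0.003  0.007] xy [[0.357, -0.03], [0.468, 0.08]]
chamber 0.85 [306.1, 177.7, 65.5, 56.0] med [ 0.473 -0.247  0.036] z max [0.002 0.036 0.117] xy [[0.425, -0.312], [0.549, -0.15]]
chamber 0.81 [381.9, 135.4, 73.0, 47.8] med [ 0.618 -0.443  0.035] z max [0.    0.035 0.116] xy [[0.569, -0.514], [0.691, -0.367]]
chamber 0.78 [118.1, 275.7, 68.4, 64.0] med [0.231 0.26  0.036] z max [0.007 0.036 0.117] xy [[0.161, 0.191], [0.298, 0.335]]
cover 0.86 [319.9, 189.4, 20.8, 27.4] med [ 0.501 -0.199  0.068] z max [0.064 0.068 0.072] xy [[0.472, -0.228], [0.528, -0.172]]
cover 0.2 [124.8, 165.6, 11.8, 13.9] med [0.587 0.34  0.045] z max [0.016 0.045 0.055] xy 
[... 2268 characters left out ...]
6  0.083 0.117] xy [[0.44, -0.291], [0.498, -0.244]]
clamp_grip 0.67 [397.0, 215.4, 32.4, 30.7] med [0.216 0.244 0.083] z max [0.058 0.083 0.118] xy [[0.172, 0.213], [0.23, 0.272]]
clamp_grip 0.64 [110.1, 154.3, 23.6, 27.3] med [ 0.617 -0.478  0.081] z max [0.001 0.081 0.118] xy [[0.576, -0.612], [0.637, -0.461]]
probe 0.61 [156.5, 193.7, 41.8, 67.5] med [ 0.626 -0.158  0.11 ] z max [0.006 0.11  0.188] xy [[0.564, -0.192], [0.65, -0.122]]
bottle 0.66 [312.2, 249.8, 26.5, 45.2] med [0.447 0.189 0.072] z max [-0.     0.072  0.121] xy [[0.418, 0.159], [0.461, 0.206]]
bottle 0.52 [189.7, 169.0, 27.7, 25.3] med [ 0.48  -0.261  0.077] z max [0.013 0.077 0.117] xy [[0.413, -0.352], [0.498, -0.242]]
```

```bash
python3 - <<'E'
from h import *
t=cv2.imread("pics/top0.png"); s=cv2.imread("pics/scene0.png")
a=cv2.resize(t[125:245,290:450],(800,600),interpolation=cv2.INTER_CUBIC)[:, :]
b=cv2.resize(t[130:245,105:265],(400,288),interpolation=cv2.INTER_CUBIC)
c=cv2.resize(s[150:260,150:260],(400,400),interpolation=cv2.INTER_CUBIC)
cv2.imwrite("pics/a.png",a)
o=np.zeros((400,800,3),np.uint8);o[:288,:400]=b;o[:,400:]=c;cv2.imwrite("pics/b.png",o)
for n in("top","scene"):
    d=np.load(f"pics/{n}0_d.npy"); W=cloud(d,cam(n))
    def sel(c,r,z0,z1):
        m=(np.hypot(W[...,0]-c[0],W[...,1]-c[1])<r)&(W[...,2]>z0)&(W[...,2]<z1); return W[m]
    def rect(nm,Q): print(n,nm,len(Q),cv2.minAreaRect((Q[:,:2]*1000).astype(np.float32)) if len(Q)>3 else'', np.median(Q,0).round(4))
    rect('handletop',sel((.6,.205),.06,.108,.125))
    rect('foot',sel((.6,.205),.06,.006,.016))
    rect('cover',sel((.5,-.2),.045,.062,.075))
    rect('plate',sel((.49,-.22),.13,.008,.016))
    rect('core',sel((.465,-.268),.05,.112,.125))
    rect('tongue',sel((.455,-.27),.07,.062,.075))
    rect('tabs',sel((.465,-.268),.05,.095,.1155))
    rect('mat',sel((.412,.025),.07,.001,.006))
E
```

```text
top handletop 105 ((605.9971313476562, 206.88009643554688), (25.86833381652832, 25.649599075317383), 49.903011322021484) [0.6057 0.2056 0.1138]
top foot 174 ((602.9051513671875, 204.71583557128906), (48.3405647277832, 54.55213928222656), 34.934043884277344) [0.5973 0.1981 0.0117]
top cover 477 ((500.00677490234375, -199.3188018798828), (63.40791702270508, 61.50957489013672), 88.91780090332031) [ 0.4993 -0.1998  0.0681]
top plate 738 ((523.7420654296875, -226.68765258789062), (200.31309509277344, 162.37046813964844), 72.31385803222656) [ 0.4735 -0.2324  0.0117]
top core 105 ((475.3304748535156, -274.7555236816406), (46.615840911865234, 24.070980072021484), 46.93632507324219) [ 0.4757 -0.2742  0.1159]
top tongue 210 ((472.3800964355469, -243.29718017578125), (76.52493286132812, 58.56354522705078), 48.641536712646484) [ 0.4721 -0.2361  0.0689]
top tabs 96 ((475.1541442871094, -273.5900573730469), (47.85665512084961, 23.671438217163086), 57.05869674682617) [ 0.4734 -0.2698  0.112 ]
top mat 1314 ((412.30511474609375, 24.597145080566406), (137.8150177001953, 134.24546813964844), 83.4483184
[... 466 characters left out ...]
ate 416 ((520.10595703125, -226.70555114746094), (194.732421875, 152.89987182617188), 71.88871002197266) [ 0.5192 -0.1761  0.0113]
scene core 59 ((478.3459777832031, -272.002685546875), (48.997562408447266, 21.865198135375977), 55.69343185424805) [ 0.4783 -0.271   0.1155]
scene tongue 177 ((478.452880859375, -247.73471069335938), (73.4240951538086, 71.4718246459961), 52.55448913574219) [ 0.4758 -0.2512  0.068 ]
scene tabs 95 ((477.79364013671875, -272.9818115234375), (51.243125915527344, 25.13429069519043), 54.642486572265625) [ 0.4848 -0.2636  0.109 ]
scene mat 1019 ((411.57293701171875, 23.049774169921875), (134.43560791015625, 136.62965393066406), 53.44529724121094) [0.4156 0.028  0.0027]
```

View pics/a.png

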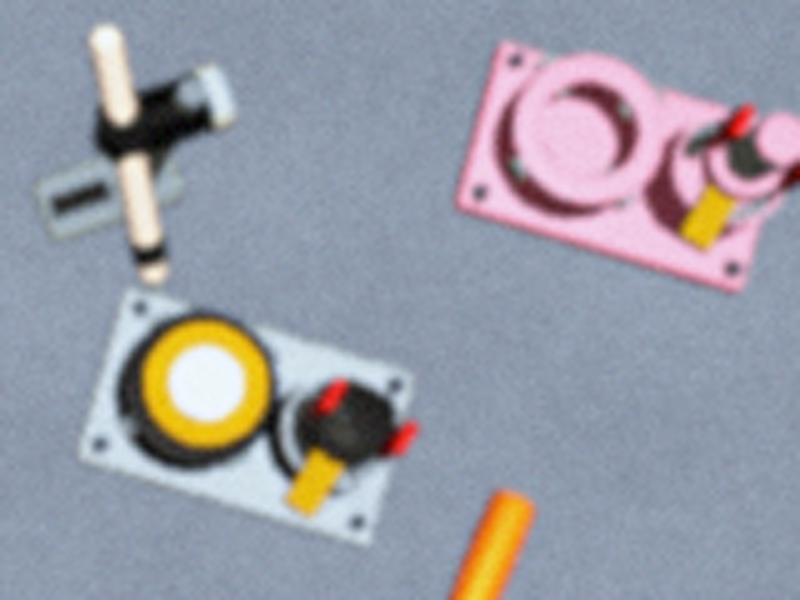

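View pics/b.png

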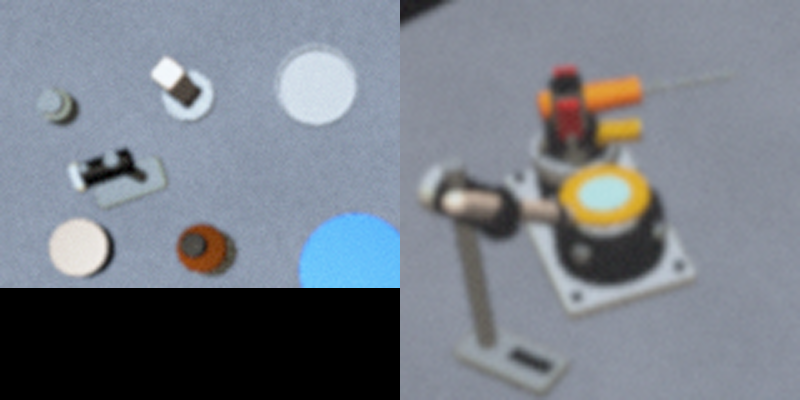

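```bash
cat > plan.py <<'E'
from h import *
import sys
def plan(x,y,z,jaw=None,grip=0,n=None,vmax=4.5,start=None):
    """rows in tool axes to reach world TCP xyz and jaw yaw(deg); assumes tool down"""
    p,M,s=tool() if start is None else start
    yx=np.arctan2(M[1,0],M[0,0]); y0=np.degrees(yx)-90
    dj=0 if jaw is None else jaw-y0
    dj=(dj+180)%360-180; tw=-np.radians(dj)
    d=np.array([x,y,z])-p
    n=n or int(max(np.ceil(np.linalg.norm(d)*100/vmax),np.ceil(abs(tw)/.145),1))
    rows=[];a=yx
    for i in range(n):
        X=np.array([np.cos(a),np.sin(a),0]);Y=np.array([np.sin(a),-np.cos(a),0]);Z=np.array([0,0,-1])
        r=d/n*100
        rows.append([round(r@X,2),round(r@Y,2),round(r@Z,2),round(tw/n,4),grip]); a-=tw/n
    print('jaw',y0.round(2),'tilt',np.degrees(np.arccos(-M[2,2])).round(2),'t',s['time_s'],'F',np.round(s['contact_force'],1),'open',round(s['opening'],4))
    for i in range(0,n,5): print(rows[i:i+5])
    return rows
E
python3 -c "
from plan import *
plan(.608,.2075,.235,50)"
```

```text
jaw -65.77 tilt 0.0 t 1.0 F [ 0.1 -0.7  0.7] open 0.0853
[[np.float64(3.37), np.float64(-2.71), np.float64(-0.02), np.float64(-0.1063), 0], [np.float64(3.63), np.float64(-2.34), np.float64(-0.02), np.float64(-0.1063), 0], [np.float64(3.86), np.float64(-1.94), np.float64(-0.02), np.float64(-0.1063), 0], [np.float64(4.05), np.float64(-1.52), np.float64(-0.02), np.float64(-0.1063), 0], [np.float64(4.18), np.float64(-1.08), np.float64(-0.02), np.float64(-0.1063), 0]]
[[np.float64(4.28), np.float64(-0.63), np.float64(-0.02), np.float64(-0.1063), 0], [np.float64(4.32), np.float64(-0.17), np.float64(-0.02), np.float64(-0.1063), 0], [np.float64(4.31), np.float64(0.29), np.float64(-0.02), np.float64(-0.1063), 0], [np.float64(4.26), np.float64(0.74), np.float64(-0.02), np.float64(-0.1063), 0], [np.float64(4.15), np.float64(1.19), np.float64(-0.02), np.float64(-0.1063), 0]]
[[np.float64(4.0), np.float64(1.63), np.float64(-0.02), np.float64(-0.1063), 0], [np.float64(3.81), np.float64(2.04), np.float64(-0.02), np.float64(-0.1063), 0], [np.float64(3.57), np.float64(2.43), np.float64(-0.02), np.float64(-0.1063), 0], [np.float64(3.29), np.float64(2.8), np.float64(-0.02), np.float64(-0.1063), 0], [np.float64(2.98), np.float64(3.13), np.float64(-0.02), np.float64(-0.1063), 0]]
[[np.float64(2.63), np.float64(3.43), np.float64(-0.02), np.float64(-0.1063), 0], [np.float64(2.25), np.float64(3.69), np.float64(-0.02), np.float64(-0.1063), 0], [np.float64(1.84), np.float64(3.91), np.float64(-0.02), np.float64(-0.1063), 0], [np.float64(1.42), np.float64(4.08), np.float64(-0.02), np.float64(-0.1063), 0]]
```

>>> jog_arm([
  [[3.4,-2.7,0,-0.106,0],[3.6,-2.3,0,-0.106,0],[3.9,-1.9,0,-0.106,0],[4.0,-1.5,0,-0.106,0],[4.2,-1.1,0,-0.106,0]],
])

```text
time_s: 1.5
ee_pos: [0.335, -0.3311, 0.2314]
eef_rot: [2.789, 1.446, 0.0]
contact_force: [0.3, -1.4, 0.6]
opening: 0.0853
```

>>> jog_arm([
  [[4.3,-0.6,0,-0.106,0],[4.3,-0.2,0,-0.106,0],[4.3,0.3,0,-0.106,0],[4.3,0.7,0,-0.106,0],[4.2,1.2,0,-0.106,0]],
])

```text
time_s: 2.0
ee_pos: [0.4334, -0.1377, 0.2316]
eef_rot: [2.312, 2.126, 0.0]
contact_force: [0.9, -0.8, 0.2]
opening: 0.0858
```

>>> jog_arm([
  [[4.0,1.6,0,-0.106,0],[3.8,2.0,0,-0.106,0],[3.6,2.4,0,-0.106,0],[3.3,2.8,0,-0.106,0],[3.0,3.1,0,-0.106,0]],
])

```text
time_s: 2.5
ee_pos: [0.5307, 0.055, 0.2315]
eef_rot: [1.674, 2.658, 0.0]
contact_force: [-0.7, -0.5, 0.2]
opening: 0.0852
```

```bash
sed -i 's/print(rows\[i:i+5\])/print(np.array(rows[i:i+5]).tolist())/' plan.py; python3 -c "
from plan import *
plan(.608,.2075,.235,50)
print(tool()[0])
p,d=eyes.get_image('top');cv2.imwrite('pics/t1.png',p[:,:,::-1]);np.save('pics/t1.npy',d)"
```

```text
jaw 25.59 tilt 0.04 t 2.5 F [-0.7 -0.5  0.2] open 0.0852
[[2.6, 3.39, -0.09, -0.1065, 0.0], [2.23, 3.65, -0.09, -0.1065, 0.0], [1.83, 3.86, -0.09, -0.1065, 0.0], [1.41, 4.04, -0.09, -0.1065, 0.0]]
[0.53070735 0.05504535 0.23149999]
```

>>> jog_arm([
  [[2.6,3.4,0,-0.106,0],[2.2,3.6,0,-0.106,0],[1.8,3.9,0,-0.106,0],[1.4,4.0,0,-0.106,0],[0,0,0,0,0]],
])

```text
time_s: 3.05
ee_pos: [0.6093, 0.2088, 0.2305]
eef_rot: [-1.074, -2.952, -0.002]
contact_force: [-0.5, -0.1, -0.3]
opening: 0.0853
```

```bash
python3 - <<'E'
from h import *
print(tool()[0], eyes.calibration('wrist'))
c=cam('wrist');p,d=eyes.get_image('wrist');cv2.imwrite('pics/w1.png',p[:,:,::-1])
W=cloud(d,c)
def sel(c,r,z0,z1):
    m=(np.hypot(W[...,0]-c[0],W[...,1]-c[1])<r)&(W[...,2]>z0)&(W[...,2]<z1); return W[m]
def rect(nm,Q): print(nm,len(Q),cv2.minAreaRect((Q[:,:2]*1000).astype(np.float32)) if len(Q)>3 else'', np.median(Q,0).round(4))
rect('handletop',sel((.608,.2075),.04,.108,.125))
rect('foot',sel((.608,.2075),.04,.006,.016))
E
```

```text
[0.60926235 0.20880244 0.23054628] {'vfov': 67.17592100990797, 'cx': 282.98132967023554, 'cy': 207.22438775151198, 'origin': array([0.55803699, 0.2524859 , 0.3740908 ]), 'rotation': array([-0.25126214, -0.11980151,  0.86715829])}
handletop 901 ((607.6727294921875, 207.12496948242188), (25.87057113647461, 25.478382110595703), 50.275115966796875) [0.6069 0.2076 0.1156]
foot 901 ((605.1282348632812, 209.53445434570312), (55.1500129699707, 47.41284942626953), 45.728939056396484) [0.5977 0.2165 0.013 ]
```

View pics/w1.png

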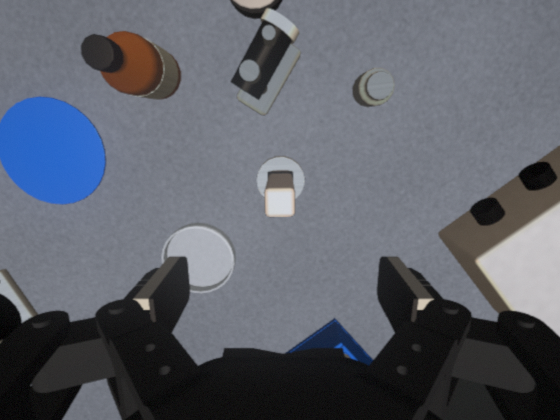

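```bash
python3 -c "
from plan import *
plan(.6077,.2073,.074,50.3)"
```

```text
jaw 49.8 tilt 0.04 t 3.1 F [-0.6  0.4  0.1] open 0.0857
[[0.03, -0.0, 3.91, -0.0022, 0.0], [0.03, -0.0, 3.91, -0.0022, 0.0], [0.03, -0.0, 3.91, -0.0022, 0.0], [0.03, -0.0, 3.91, -0.0022, 0.0]]
```

>>> jog_arm([
  [[0.03,0,4,0,0],[0.03,0,4,0,0],[0.03,0,4,0,0],[0,0,2.4,0,0],[0,0,1.3,0,0]],
])

```text
time_s: 3.6
ee_pos: [0.6055, 0.2037, 0.0714]
eef_rot: [-1.086, -2.944, 0.004]
contact_force: [-0.3, 1.0, 0.4]
opening: 0.0855
```

>>> jog_arm([
  [[0,0,0,0,255],[0,0,0,0,255],[0,0,0,0,255],[0,0,0,0,255],[0,0,0,0,255]],
])

```text
time_s: 4.1
ee_pos: [0.6091, 0.2053, 0.0764]
eef_rot: [1.083, 2.945, 0.003]
contact_force: [0.2, 0.5, 5.7]
opening: 0.0256
```

```bash
python3 - <<'E'
from h import *
print(tool())
c=cam('wrist');p,d=eyes.get_image('wrist');cv2.imwrite('pics/w2.png',p[:,:,::-1])
E
```

```text
(array([0.6090884 , 0.20534089, 0.07637298]), array([[-7.61800952e-01,  6.47800652e-01,  3.69108263e-03],
       [ 6.47806382e-01,  7.61804860e-01,  4.96838360e-04],
       [-2.49003247e-03,  2.76959882e-03, -9.99993065e-01]]), {'time_s': 4.1, 'joint_positions': array([ 1.40864352e-01,  4.92285750e-01,  1.53678921e+00, -2.93879597e-05,
        1.10879341e+00, -7.25218339e-01]), 'qd': array([ 6.17133799e-05,  1.36955014e-03, -2.11253803e-03, -9.33728789e-05,
        2.89197617e-03,  1.11578963e-03]), 'joint_torque': array([ 4.31450128e-03, -5.20471823e+01, -2.83873898e+01,  4.85782453e-02,
        2.01483525e-02, -1.66671023e-03]), 'ee_pos': array([0.6090884 , 0.20534089, 0.07637298]), 'eef_rot': array([1.08304147e+00, 2.94549474e+00, 2.73052464e-03]), 'contact_force': array([0.2209992 , 0.52779314, 5.68242586]), 'moment': array([-0.06416227,  0.0713491 ,  0.05244311]), 'opening': 0.025553728290967137})
```

View pics/w2.png

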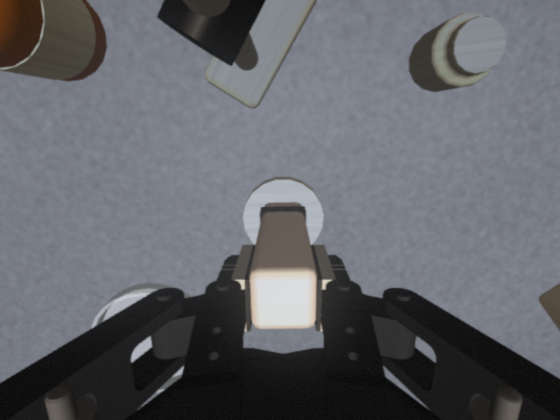

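>>> jog_arm([
  [[0,0,-2,0,255],[0,0,-4,0,255],[0,0,-4.5,0,255],[0,0,-4.5,0,255],[0,0,-2,0,255]],
])

```text
time_s: 4.65
ee_pos: [0.6092, 0.2055, 0.2497]
eef_rot: [1.082, 2.943, 0.005]
contact_force: [0.8, 0.3, -2.6]
opening: 0.0257
```

```bash
python3 -c "
from plan import *
a=tool();print(a[0])
plan(.44,-.09,.245,50,255)
M=a[1]
plan(.5,-.199,.245,50,255,start=(np.array([.44,-.09,.245]),a[1],a[2]),vmax=3)
p,d=eyes.get_image('scene');cv2.imwrite('pics/s3.png',p[:,:,::-1])"
```

```text
[0.60921351 0.20546675 0.24965078]
jaw 49.63 tilt 0.38 t 4.65 F [ 0.8  0.3 -2.6] open 0.0257
[[-0.78, -4.18, 0.06, -0.0008, 255.0], [-0.78, -4.18, 0.06, -0.0008, 255.0], [-0.77, -4.19, 0.06, -0.0008, 255.0], [-0.77, -4.19, 0.06, -0.0008, 255.0], [-0.77, -4.19, 0.06, -0.0008, 255.0]]
[[-0.76, -4.19, 0.06, -0.0008, 255.0], [-0.76, -4.19, 0.06, -0.0008, 255.0], [-0.76, -4.19, 0.06, -0.0008, 255.0]]
jaw 49.63 tilt 0.38 t 4.65 F [ 0.8  0.3 -2.6] open 0.0257
[[-2.33, -0.88, 0.0, -0.0013, 255.0], [-2.33, -0.89, 0.0, -0.0013, 255.0], [-2.32, -0.89, 0.0, -0.0013, 255.0], [-2.32, -0.89, 0.0, -0.0013, 255.0], [-2.32, -0.9, 0.0, -0.0013, 255.0]]
```

View pics/s3.png

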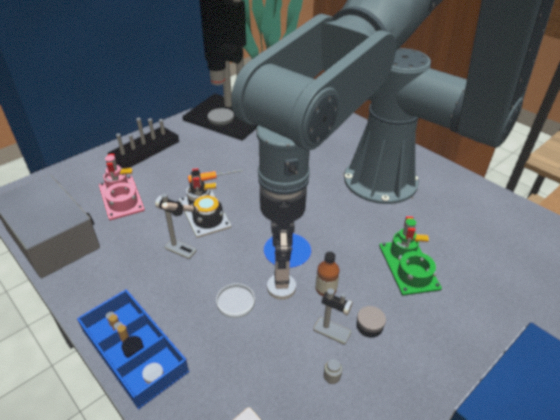

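>>> jog_arm([
  [[-0.78,-4.18,0.06,0,255],[-0.78,-4.18,0.06,0,255],[-0.78,-4.18,0.06,0,255],[-0.78,-4.18,0.06,0,255],[-0.78,-4.18,0.06,0,255]],
])

```text
time_s: 5.2
ee_pos: [0.4999, 0.0197, 0.2397]
eef_rot: [-1.083, -2.947, 0.001]
contact_force: [0.0, 0.1, -3.2]
opening: 0.025
```

>>> jog_arm([
  [[-0.76,-4.18,0.06,0,255],[-0.76,-4.18,0.06,0,255],[-0.76,-4.18,0.06,0,255],[-2.3,-0.9,0,0,255],[-2.3,-0.9,0,0,255]],
])

```text
time_s: 5.7
ee_pos: [0.4602, -0.1341, 0.2383]
eef_rot: [-1.086, -2.946, -0.0]
contact_force: [-0.1, 1.3, -2.5]
opening: 0.0256
```

>>> jog_arm([
  [[-2.3,-0.9,0,0,255],[-2.3,-0.9,0,0,255],[-2.3,-0.9,0,0,255],[0,0,0,0,255]],
])

```text
time_s: 6.1
ee_pos: [0.4967, -0.2005, 0.238]
eef_rot: [-1.087, -2.946, 0.0]
contact_force: [0.2, 0.2, -2.6]
opening: 0.0252
```

```bash
python3 - <<'E'
from plan import *
print(tool()[0]); plan(.5,-.199,.17,50,255,vmax=2)
out=[]
for n in('top','scene'):
    c=cam(n);p,d=eyes.get_image(n);W=cloud(d,c);cv2.imwrite(f'pics/{n}4.png',p[:,:,::-1])
    Q=W[(np.hypot(W[...,0]-.5,W[...,1]+.199)<.05)&(W[...,2]>.05)&(W[...,2]<.2)]
    z=Q[:,2]; print(n,np.histogram(z,bins=np.arange(.05,.2,.01)))
    for lo,hi in((.062,.074),(.16,.19)):
        q=Q[(z>lo)&(z<hi)]
        if len(q)>5: print(lo,cv2.minAreaRect((q[:,:2]*1000).astype(np.float32)),np.median(q,0))
    u=proj([.5,-.199,.12],c).astype(int); x,y=max(u[0]-60,0),max(u[1]-60,0)
    out.append(cv2.resize(p[y:y+120,x:x+120,::-1],(400,400),interpolation=cv2.INTER_CUBIC))
cv2.imwrite('pics/c4.png',np.hstack(out))
E
```

```text
[ 0.49665396 -0.20053139  0.23795454]
jaw 49.5 tilt 0.07 t 6.1 F [ 0.2  0.2 -2.6] open 0.0252
[[-0.04, 0.08, 1.7, -0.0022, 255.0], [-0.04, 0.08, 1.7, -0.0022, 255.0], [-0.04, 0.08, 1.7, -0.0022, 255.0], [-0.04, 0.08, 1.7, -0.0022, 255.0]]
top (array([ 53,  68,  13,   0,   0,   0,   0,   0,   0,   0,   0,  12, 134,
         7,  20]), array([0.05, 0.06, 0.07, 0.08, 0.09, 0.1 , 0.11, 0.12, 0.13, 0.14, 0.15,
       0.16, 0.17, 0.18, 0.19, 0.2 ]))
0.062 ((476.4110107421875, -200.23329162597656), (37.83760452270508, 20.842172622680664), 63.180850982666016) [ 0.47717848 -0.19533967  0.06805445]
0.16 ((483.2479553222656, -196.74563598632812), (42.83406448364258, 36.168827056884766), 47.330501556396484) [ 0.47885723 -0.19299178  0.17351888]
scene (array([159, 306,  19,   1,   0,   0,   0,   0,   0,   0,   2,  66, 163,
        34,  45]), array([0.05, 0.06, 0.07, 0.08, 0.09, 0.1 , 0.11, 0.12, 0.13, 0.14, 0.15,
       0.16, 0.17, 0.18, 0.19, 0.2 ]))
0.062 ((499.97003173828125, -200.11990356445312), (68.13925170898438, 62.55309295654297), 88.6093521118164) [ 0.50168619 -0.19607475  0.06713325]
0.16 ((497.0392150878906, -191.6846923828125), (51.2408332824707, 55.88549041748047), 65.89328002929688) [ 0.50377177 -0.18417778  0.17251992]
```

View pics/c4.png

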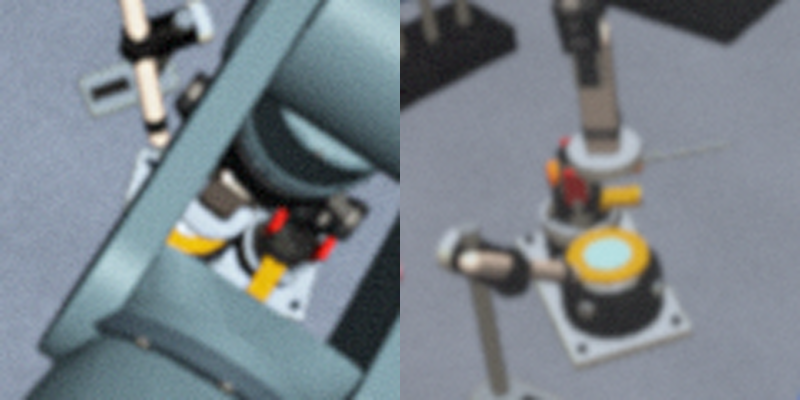

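>>> jog_arm([
  [[-0.1,0.07,2.0,0,255],[-0.1,0.07,2.0,0,255],[-0.1,0.07,2.0,0,255],[-0.1,0.07,1.2,0,255],[0,0,0,0,255]],
])

```text
time_s: 6.7
ee_pos: [0.4998, -0.1973, 0.1653]
eef_rot: [-1.082, -2.945, -0.002]
contact_force: [-0.8, -0.5, -2.2]
opening: 0.0251
```

```bash
python3 - <<'E'
from plan import *
from scipy.optimize import least_squares
T=tool()[0];print(T,tool()[2]['contact_force']); plan(.5018,-.2006,.17,50,255,vmax=2)
n='scene'
c=cam(n);p,d=eyes.get_image(n);W=cloud(d,c);cv2.imwrite(f'pics/{n}5.png',p[:,:,::-1]);np.save('pics/s5.npy',d)
z=W[...,2]
near=np.hypot(W[...,0]-.5,W[...,1]+.199)<.06
zf=T[2]-.0764+.012
for nm,a,b in(('foot',zf-.004,zf+.006),('cover',.062,.073)):
    q=W[near&(z>a)&(z<b)][:,:2]*1000
    print(nm,len(q),cv2.minEnclosingCircle(q.astype(np.float32)), cv2.minAreaRect(q.astype(np.float32)),np.median(W[near&(z>a)&(z<b)][:,2]))
u=proj([.5,-.199,.12],c).astype(int)
cv2.imwrite('pics/c5.png',cv2.resize(p[u[1]-50:u[1]+50,u[0]-50:u[0]+50,::-1],(600,600),interpolation=cv2.INTER_CUBIC))
E
```

```text
[ 0.49983779 -0.19728423  0.16529543] [-0.79642719 -0.54389551 -2.24873983]
jaw 49.66 tilt 0.26 t 6.7 F [-0.8 -0.5 -2.2] open 0.0251
[[-0.36, -0.13, -0.47, -0.006, 255.0]]
foot 179 ((497.97412109375, -211.78643798828125), 46.48265838623047) ((491.22210693359375, -208.07643127441406), (87.51791381835938, 54.50373840332031), 62.99949264526367) 0.10051981998891912
cover 192 ((494.9798889160156, -210.8138427734375), 46.42695236206055) ((504.3989562988281, -207.7142791748047), (61.82707214355469, 86.10838317871094), 11.523795127868652) 0.06732542590466856
```

View pics/c5.png

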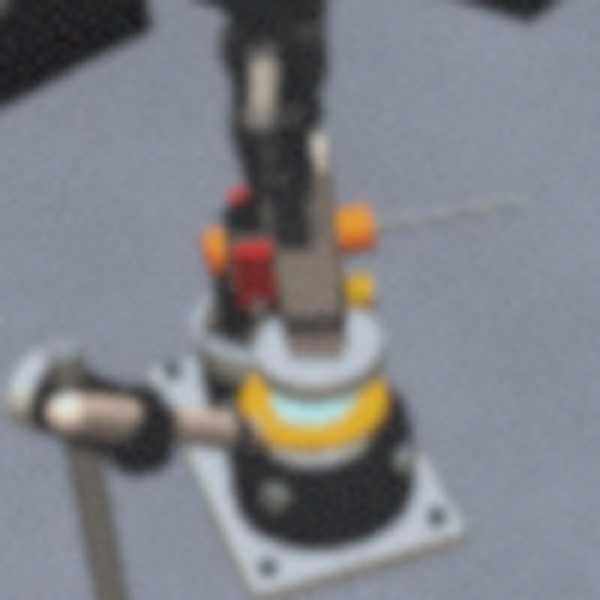

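>>> jog_arm([
  [[0,0,0,0,255],[0,0,0,0,255]],
])

```text
time_s: 6.95
ee_pos: [0.502, -0.1992, 0.1687]
eef_rot: [1.083, 2.947, -0.001]
contact_force: [-0.1, 0.2, -2.5]
opening: 0.0255
```

```bash
python3 - <<'E'
from plan import *
T=tool()[0];print(T,tool()[2]['contact_force'])
n='scene'
c=cam(n);p,d=eyes.get_image(n);print(tool()[0])
# overlay hypothesised circles: cover top at (.5,-.199,.068) r33, foot at TCP+ X*2.4mm
M=tool()[1]; zf=T[2]-.0764
im=cv2.resize(p[:,:,::-1],None,fx=6,fy=6,interpolation=cv2.INTER_CUBIC)
t=np.linspace(0,2*np.pi,100)
def circ(ct,r,z,col):
    P=np.stack([ct[0]+r*np.cos(t),ct[1]+r*np.sin(t),0*t+z],-1)
    cv2.polylines(im,[((proj(P,c)+.5)*6).astype(np.int32)],True,col,1)
circ((.5,-.199),.033,.068,(255,0,255)); 
f=T[:2]+M[:2,0]*.0024; print(f)
circ(f,.028,zf,(0,255,0));circ(f,.028,zf+.012,(0,255,0))
u=(proj([.5,-.199,.09],c)*6).astype(int)
cv2.imwrite('pics/c6.png',im[u[1]-280:u[1]+280,u[0]-300:u[0]+300])
E
```

```text
[ 0.50196514 -0.19922557  0.16873925] [-0.14728921  0.19221268 -2.53315437]
[ 0.50193243 -0.19926065  0.16868676]
[ 0.50013691 -0.19767072]
```

View pics/c6.png

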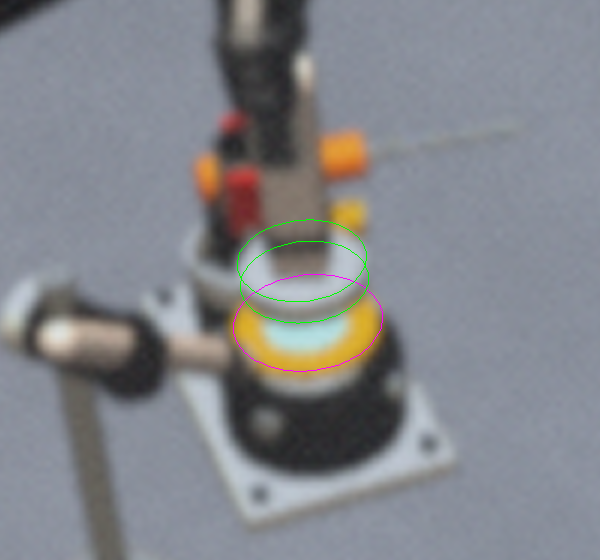

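>>> jog_arm([
  [[-0.06,-0.08,0.7,0,255],[0,0,0.7,0,255],[0,0,0.5,0,255],[0,0,0.2,0,255],[0,0,0,0,255]],
])

```text
time_s: 7.5
ee_pos: [0.5009, -0.1997, 0.1458]
eef_rot: [-1.084, -2.947, -0.001]
contact_force: [-0.2, 0.5, -2.8]
opening: 0.0252
```

>>> jog_arm([
  [[0,0,0.1,0,255],[0,0,0.1,0,255],[0,0,0.1,0,255],[0,0,0.1,0,255],[0,0,0.1,0,255]],
])

```text
time_s: 8.0
ee_pos: [0.502, -0.2004, 0.1434]
eef_rot: [1.084, 2.947, -0.001]
contact_force: [-3.5, 1.9, 11.2]
opening: 0.0256
```

>>> jog_arm([
  [[0,0,0.15,0,255],[0,0,0.15,0,255],[0,0,0.15,0,255],[0,0,0.15,0,255]],
])

```text
time_s: 8.4
ee_pos: [0.5011, -0.1997, 0.1351]
eef_rot: [-1.084, -2.948, -0.0]
contact_force: [-0.1, 0.4, -0.7]
opening: 0.0253
```

>>> jog_arm([
  [[0,0,0.1,0,255],[0,0,0.1,0,255],[0,0,0.1,0,255],[0,0,0.1,0,255],[0,0,0,0,255]],
])

```text
time_s: 8.9
ee_pos: [0.5011, -0.1998, 0.1334]
eef_rot: [-1.083, -2.948, 0.0]
contact_force: [-7.7, 4.4, 16.9]
opening: 0.0254
```

>>> jog_arm([
  [[0,0,-0.5,0,255],[0,0,-1.0,0,255],[0,0,-3,0,255],[0,0,-4,0,255],[0,0,-3.5,0,255]],
])

```text
time_s: 9.4
ee_pos: [0.5012, -0.1999, 0.2532]
eef_rot: [1.084, 2.948, 0.0]
contact_force: [-0.5, -0.2, -2.7]
opening: 0.0253
```

```bash
python3 - <<'E'
from plan import *
n='scene'
c=cam(n);p,d=eyes.get_image(n);W=cloud(d,c)
q=W[(np.hypot(W[...,0]-.5,W[...,1]+.199)<.03)&(W[...,2]<.09)]
print(len(q),np.percentile(q[:,2],[5,25,50,75,95]))
A=np.c_[q[:,0]-.5,q[:,1]+.199,np.ones(len(q))];print('plane',np.linalg.lstsq(A,q[:,2],rcond=None)[0])
u=proj([.5,-.199,.09],c).astype(int)
cv2.imwrite('pics/c7.png',cv2.resize(p[u[1]-50:u[1]+50,u[0]-50:u[0]+50,::-1],(600,600),interpolation=cv2.INTER_CUBIC))
print(tool()[0]); plan(.4138,.0229,.25,50,255,vmax=4)
E
```

```text
252 [0.05354395 0.054941   0.05603265 0.05719422 0.058809  ]
plane [-0.00143618 -0.01329454  0.05605365]
[ 0.50392017 -0.20156868  0.26012923]
jaw 49.63 tilt 0.59 t 9.45 F [ 2.4 -1.4  2.3] open 0.0256
[[3.06, 1.61, 0.14, -0.0009, 255.0], [3.06, 1.61, 0.14, -0.0009, 255.0], [3.05, 1.61, 0.14, -0.0009, 255.0], [3.05, 1.62, 0.14, -0.0009, 255.0], [3.05, 1.62, 0.14, -0.0009, 255.0]]
[[3.05, 1.62, 0.14, -0.0009, 255.0], [3.05, 1.63, 0.14, -0.0009, 255.0]]
```

View pics/c7.png

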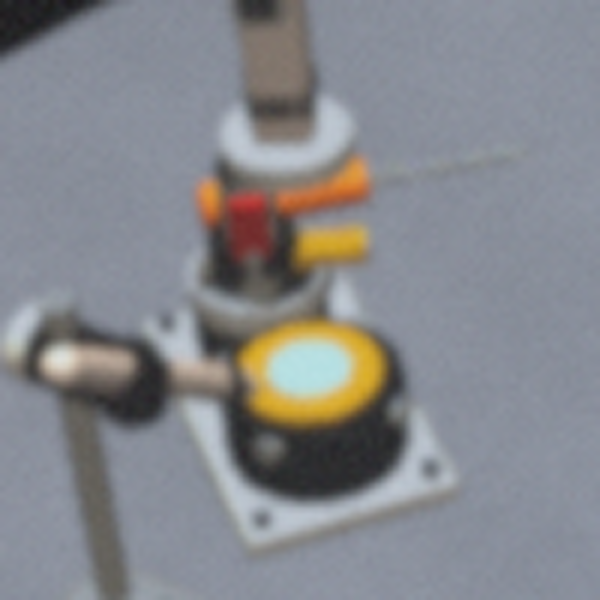

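>>> jog_arm([
  [[2,1.1,0.1,0,255],[3.1,1.6,0.1,0,255],[3.4,1.8,0.1,0,255],[3.5,1.8,0.1,0,255],[3.5,1.8,0.2,0,255]],
])

```text
time_s: 9.95
ee_pos: [0.435, -0.0366, 0.2455]
eef_rot: [1.085, 2.948, 0.0]
contact_force: [0.4, 0.6, -2.0]
opening: 0.0251
```

>>> jog_arm([
  [[3.1,1.6,0.2,0,255],[2.0,1.1,0.2,0,255],[0.8,0.5,0.2,0,255],[0,0,0,0,255],[0,0,0,0,255]],
])

```text
time_s: 10.45
ee_pos: [0.4119, 0.0242, 0.2397]
eef_rot: [1.084, 2.948, -0.001]
contact_force: [0.3, -0.9, -3.1]
opening: 0.0253
```

```bash
python3 -c "
from plan import *
print(tool()[0]);plan(.4138,.0229,.0794,None,255,vmax=3)"
```

```text
[0.4119315  0.02422449 0.23966926]
jaw 49.62 tilt 0.04 t 10.45 F [ 0.3 -0.9 -3.1] open 0.0253
[[-0.04, 0.0, 2.67, -0.0, 255.0], [-0.04, 0.0, 2.67, -0.0, 255.0], [-0.04, 0.0, 2.67, -0.0, 255.0], [-0.04, 0.0, 2.67, -0.0, 255.0], [-0.04, 0.0, 2.67, -0.0, 255.0]]
[[-0.04, 0.0, 2.67, -0.0, 255.0]]
```

Within 3 mm of mat centre, which is fine; lower to just above, then touch down.

>>> jog_arm([
  [[-0.1,0,3.5,0,255],[-0.1,0,4,0,255],[0,0,4,0,255],[0,0,2.5,0,255],[0,0,1.2,0,255]],
])

```text
time_s: 10.95
ee_pos: [0.4117, 0.0226, 0.0849]
eef_rot: [-1.086, -2.944, 0.001]
contact_force: [0.1, -0.2, -1.4]
opening: 0.0252
```

>>> jog_arm([
  [[0,0,0.4,0,255],[0,0,0.2,0,255],[0,0,0.1,0,255],[0,0,0,0,255],[0,0,0,0,255]],
])

```text
time_s: 11.45
ee_pos: [0.4137, 0.0233, 0.0812]
eef_rot: [1.084, 2.947, 0.0]
contact_force: [-0.3, -0.4, -2.9]
opening: 0.0251
```

>>> jog_arm([
  [[0,0,0.1,0,255],[0,0,0.1,0,255],[0,0,0,0,255],[0,0,0,0,255]],
])

```text
time_s: 11.85
ee_pos: [0.4135, 0.0235, 0.0793]
eef_rot: [1.083, 2.948, 0.0]
contact_force: [-2.3, 0.3, 5.6]
opening: 0.0257
```

>>> jog_arm([
  [[0,0,0,0,200],[0,0,0,0,100],[0,0,0,0,0],[0,0,0,0,0],[0,0,0,0,0]],
])

```text
time_s: 12.35
ee_pos: [0.4131, 0.0235, 0.0785]
eef_rot: [1.084, 2.948, 0.0]
contact_force: [0.0, -0.1, 0.0]
opening: 0.0813
```

>>> jog_arm([
  [[0,0,-1,0,0],[0,0,-3,0,0],[0,0,-4,0,0],[0,0,-4,0,0],[0,0,-4,0,0]],
])

```text
time_s: 12.85
ee_pos: [0.4127, 0.0236, 0.2408]
eef_rot: [1.084, 2.948, 0.0]
contact_force: [0.5, -0.0, -0.6]
opening: 0.0853
```

```bash
python3 - <<'E'
from plan import *
print(tool()[0],tool()[2]['opening'])
p,d=eyes.get_image('scene');cv2.imwrite('pics/s8.png',p[:,:,::-1])
W=cloud(d,cam('scene'))
q=W[(np.hypot(W[...,0]-.412,W[...,1]-.0245)<.05)&(W[...,2]>.112)&(W[...,2]<.124)]
print(len(q),cv2.minAreaRect((q[:,:2]*1000).astype(np.float32)),np.median(q[:,2]))
plan(.4756,-.273,.235,57)
E
```

```text
[0.41266236 0.02362268 0.24081435] 0.08528458470743751
80 ((413.7331848144531, 28.133724212646484), (25.974462509155273, 24.540180206298828), 45.577308654785156) 0.11575701774701941
jaw 49.64 tilt 0.65 t 12.9 F [3.  0.1 6. ] open 0.0852
[[-3.38, -2.67, 0.18, -0.0184, 0.0], [-3.33, -2.73, 0.18, -0.0184, 0.0], [-3.28, -2.79, 0.18, -0.0184, 0.0], [-3.23, -2.85, 0.18, -0.0184, 0.0], [-3.18, -2.91, 0.18, -0.0184, 0.0]]
[[-3.12, -2.97, 0.18, -0.0184, 0.0], [-3.07, -3.03, 0.18, -0.0184, 0.0]]
```

View pics/s8.png

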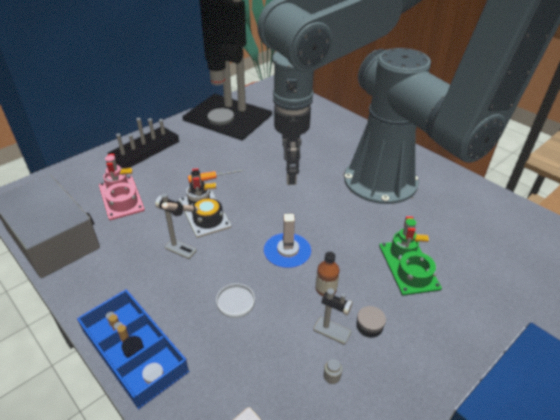

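>>> jog_arm([
  [[-2.2,-1.8,0.1,-0.018,0],[-3.3,-2.7,0.1,-0.018,0],[-3.4,-2.8,0.1,-0.018,0],[-3.4,-3.0,0.1,-0.018,0],[-3.4,-3.1,0.2,-0.018,0]],
])

```text
time_s: 13.4
ee_pos: [0.454, -0.1807, 0.2333]
eef_rot: [0.949, 2.993, -0.0]
contact_force: [1.1, 1.0, 0.6]
opening: 0.0853
```

>>> jog_arm([
  [[-3.2,-3.0,0.2,-0.018,0],[-2.4,-2.4,0.2,-0.018,0],[-1.3,-1.2,0.2,0,0],[0,0,0,0,0],[0,0,0,0,0]],
])

```text
time_s: 13.9
ee_pos: [0.473, -0.2715, 0.2263]
eef_rot: [-0.897, -3.01, -0.002]
contact_force: [-0.7, 0.2, -0.1]
opening: 0.0854
```

```bash
python3 - <<'E'
from plan import *
print(tool()[0])
plan(.4756,-.273,.235,57)
c=cam('wrist');p,d=eyes.get_image('wrist');cv2.imwrite('pics/w9.png',p[:,:,::-1]);np.save('pics/w9.npy',d)
W=cloud(d,c)
K=np.array([.4756,-.273]);r=np.hypot(W[...,0]-K[0],W[...,1]-K[1]);z=W[...,2]
hsv=cv2.cvtColor(p,cv2.COLOR_RGB2HSV)
red=((hsv[...,0]<8)|(hsv[...,0]>172))&(hsv[...,1]>140)&(hsv[...,2]>60)
def rect(nm,m):
    Q=W[m]; 
    if len(Q)>4: print(nm,len(Q),cv2.minAreaRect((Q[:,:2]*1000).astype(np.float32)),np.median(Q,0).round(4))
rect('core',(r<.04)&(z>.1145)&(z<.122)&~red)
m=red&(r<.05)&(z>.107)&(z<.118); rect('redtop',m)
n,l=cv2.connectedComponents(m.astype(np.uint8))
for i in range(1,n): rect('tab%d'%i,l==i)
yel=(hsv[...,0]>15)&(hsv[...,0]<32)&(hsv[...,1]>140)
rect('tongue',yel&(r<.06)&(z>.064)&(z<.076))
rect('cover',(np.hypot(W[...,0]-.5,W[...,1]+.199)<.036)&(z>.052)&(z<.062))
for t in('clamp_grip',):print(place_of(t,'wrist')[:2])
E
```

```text
[ 0.47302697 -0.27146373  0.2263073 ]
jaw 56.82 tilt 0.08 t 13.9 F [-0.7  0.2 -0.1] open 0.0854
[[-0.3, 0.01, -0.87, -0.0032, 0.0]]
core 733 ((476.2032775878906, -278.95770263671875), (33.452388763427734, 25.278730392456055), 71.3915786743164) [ 0.4771 -0.2748  0.118 ]
redtop 270 ((476.98565673828125, -274.49798583984375), (46.87816619873047, 17.478384017944336), 58.56260299682617) [ 0.4806 -0.2625  0.1137]
tab1 134 ((466.21795654296875, -292.1634826660156), (5.054453372955322, 17.499576568603516), 56.45869445800781) [ 0.4662 -0.2918  0.1138]
tab2 136 ((488.30914306640625, -256.9875183105469), (5.186068534851074, 16.389724731445312), 58.56260299682617) [ 0.4877 -0.2567  0.1137]
tongue 612 ((447.8564453125, -256.0003967285156), (17.30230140686035, 32.09443664550781), 57.125099182128906) [ 0.4476 -0.2552  0.0704]
cover 3943 ((499.324462890625, -198.8294219970703), (71.69153594970703, 70.56324005126953), 80.88390350341797) [ 0.4981 -0.1991  0.058 ]
[{'point': [279.2, 206.3], 'p': 0.96}]
```

View pics/w9.png

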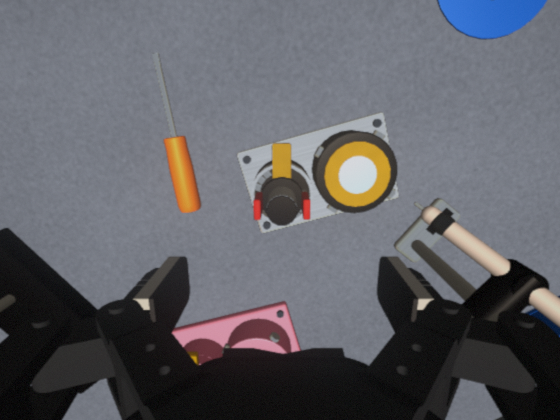

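```bash
python3 - <<'E'
from plan import *
d=np.load('pics/w9.npy');c=cam('wrist');W=cloud(d,c)
Q=W[(W[...,2]>.075)&(W[...,0]>.5)&(W[...,0]<.68)&(W[...,1]>-.24)&(W[...,1]<-.05)&(W[...,2]<.2)]
k=np.array([.4773,-.2746]);r=np.hypot(*(Q[:,:2]-k).T)
i=np.argsort(r)[:400:20]
print(np.c_[Q[i],r[i]].round(3))
u=proj(np.array([.477,-.2746,.12]),c);print(u)
for rr in range(190,225,4): print([tuple(W[rr,cc].round(3)) for cc in range(410,440,6)])
plan(.4773,-.2746,.15,57.9)
E
```

```text
[[ 0.544 -0.173  0.092  0.121]
 [ 0.55  -0.174  0.103  0.124]
 [ 0.548 -0.171  0.094  0.125]
 [ 0.556 -0.176  0.103  0.126]
 [ 0.555 -0.175  0.105  0.126]
 [ 0.557 -0.176  0.105  0.127]
 [ 0.549 -0.169  0.107  0.128]
 [ 0.558 -0.175  0.108  0.128]
 [ 0.557 -0.173  0.109  0.129]
 [ 0.55  -0.168  0.106  0.13 ]
 [ 0.557 -0.172  0.11   0.13 ]
 [ 0.561 -0.174  0.111  0.131]
 [ 0.556 -0.17   0.11   0.131]
 [ 0.556 -0.169  0.111  0.132]
 [ 0.559 -0.171  0.114  0.132]
 [ 0.562 -0.172  0.114  0.133]
 [ 0.558 -0.169  0.116  0.133]
 [ 0.565 -0.174  0.113  0.134]
 [ 0.558 -0.168  0.116  0.134]
 [ 0.563 -0.171  0.117  0.135]]
[280.4234153  211.00610334]
[(np.float64(0.568), np.float64(-0.15), np.float64(0.002)), (np.float64(0.572), np.float64(-0.144), np.float64(0.002)), (np.float64(0.576), np.float64(-0.138), np.float64(0.001)), (np.float64(0.581), np.float64(-0.132), np.float64(-0.001)), (np.float64(0.584), np.float64(-0.126), np.float64(-0.0))]
[(np.float64(0.572), np.float64(-0.153), np.float64(0.003)), (np.float64(0.576), np.float64(-0.146), np.float64(0.001)), (np.float64(0.58), np.float64(
[... 1676 characters left out ...]
at64(-0.166), np.float64(0.002)), (np.float64(0.603), np.float64(-0.16), np.float64(0.003)), (np.float64(0.555), np.float64(-0.176), np.float64(0.103)), (np.float64(0.555), np.float64(-0.173), np.float64(0.108)), (np.float64(0.556), np.float64(-0.169), np.float64(0.111))]
[(np.float64(0.604), np.float64(-0.168), np.float64(0.0)), (np.float64(0.603), np.float64(-0.164), np.float64(0.01)), (np.float64(0.605), np.float64(-0.159), np.float64(0.015)), (np.float64(0.558), np.float64(-0.174), np.float64(0.108)), (np.float64(0.559), np.float64(-0.171), np.float64(0.113))]
jaw 56.9 tilt 0.03 t 14.0 F [-0.4  0.7 -0.2] open 0.0855
[[-0.27, -0.05, 3.83, -0.0087, 0.0], [-0.27, -0.05, 3.83, -0.0087, 0.0]]
```

>>> jog_arm([
  [[-0.27,-0.05,2.5,-0.017,0],[-0.27,-0.05,3.5,0,0],[0,0,3,0,0],[0,0,1.5,0,0],[0,0,0,0,0]],
])

```text
time_s: 14.5
ee_pos: [0.4762, -0.274, 0.1196]
eef_rot: [-0.868, -3.015, -0.003]
contact_force: [0.3, 0.2, -0.3]
opening: 0.0857
```

>>> jog_arm([
  [[0,0,0,0,0]],
])

```text
time_s: 14.6
ee_pos: [0.4779, -0.276, 0.1227]
eef_rot: [0.869, 3.018, -0.001]
contact_force: [0.1, -0.4, 0.2]
opening: 0.0856
```

```bash
python3 -c "
from plan import *
print(tool()[0]);plan(.4773,-.2746,.077,57.9)"
```

```text
[ 0.47792338 -0.27597528  0.12265323]
jaw 57.86 tilt 0.07 t 14.6 F [ 0.1 -0.4  0.2] open 0.0856
[[0.06, 0.04, 2.28, -0.0004, 0.0], [0.06, 0.04, 2.28, -0.0004, 0.0]]
```

>>> jog_arm([
  [[0.1,0.08,1.5,0,0],[0,0,1.5,0,0],[0,0,1.0,0,0],[0,0,0.5,0,0],[0,0,0,0,0]],
])

```text
time_s: 15.1
ee_pos: [0.4765, -0.2746, 0.0758]
eef_rot: [-0.871, -3.017, -0.001]
contact_force: [0.2, 0.2, -0.1]
opening: 0.0857
```

>>> jog_arm([
  [[0,0,0,0,40],[0,0,0,0,80],[0,0,0,0,100],[0,0,0,0,100],[0,0,0,0,100]],
])

```text
time_s: 15.6
ee_pos: [0.477, -0.275, 0.0767]
eef_rot: [0.871, 3.018, -0.0]
contact_force: [0.3, -0.3, 0.6]
opening: 0.0517
```

```bash
python3 - <<'E'
from plan import *
print(tool()[0]);plan(.4773,-.2746,.077,57.9)
p,d=eyes.get_image('wrist');cv2.imwrite('pics/w10.png',p[:,:,::-1])
E
```

```text
[ 0.47695396 -0.27495533  0.07669236]
jaw 57.81 tilt 0.02 t 15.6 F [ 0.3 -0.3  0.6] open 0.0517
[[-0.01, 0.05, -0.03, -0.0016, 0.0]]
```

View pics/w10.png

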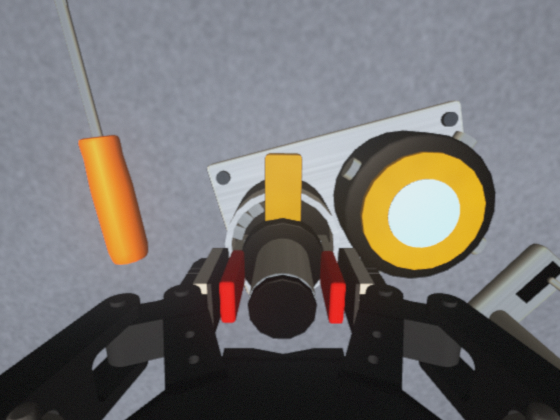

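>>> jog_arm([
  [[0,0,0,0,120],[0,0,0,0,150],[0,0,0,0,150],[0,0,0,0,150],[0,0,0,0,150]],
])

```text
time_s: 16.15
ee_pos: [0.477, -0.2754, 0.0781]
eef_rot: [0.871, 3.018, -0.001]
contact_force: [-5.7, 2.6, 12.5]
opening: 0.0363
```

```bash
python3 - <<'E'
from plan import *
p,d=eyes.get_image('wrist');cv2.imwrite('pics/w11.png',p[180:380,130:430,::-1].repeat(2,0).repeat(2,1))
print(tool()[2]['contact_force'],tool()[2]['opening'],tool()[0])
E
```

```text
[-4.78921892  2.4810854  12.36262163] 0.03605866150724366 [ 0.47699122 -0.27540911  0.07812965]
```

View pics/w11.png

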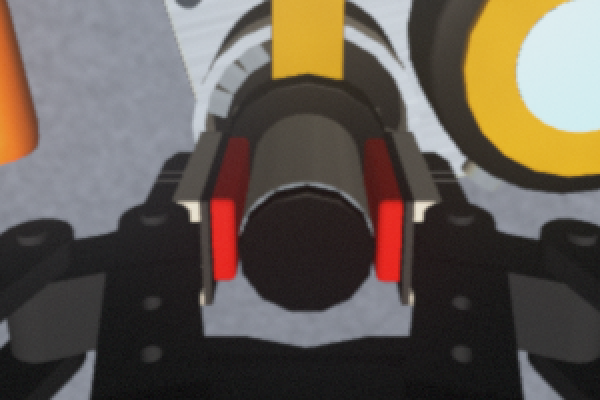

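>>> jog_arm([
  [[0,0,-0.1,0.05,150],[0,0,0,0.1,150],[0,0,0,0.1,150],[0,0,0,0.1,150],[0,0,0,0.1,150]],
])

```text
time_s: 16.7
ee_pos: [0.4769, -0.2753, 0.0782]
eef_rot: [1.528, 2.745, -0.001]
contact_force: [-2.1, -0.1, 5.2]
opening: 0.0361
```

```bash
python3 - <<'E'
from plan import *
p,d=eyes.get_image('wrist');cv2.imwrite('pics/w12.png',p[:,:,::-1])
plan(.4773,-.2746,.077,57.9-75);print(tool()[0],tool()[2]['moment'],tool()[2]['joint_positions'])
E
```

```text
jaw 31.5 tilt 0.05 t 16.75 F [-2.4  0.3  5.5] open 0.0359
[[0.01, 0.01, 0.02, 0.1414, 0.0], [0.01, 0.01, 0.02, 0.1414, 0.0], [0.01, 0.01, 0.02, 0.1414, 0.0], [0.01, 0.01, 0.02, 0.1414, 0.0], [0.01, 0.01, 0.02, 0.1414, 0.0]]
[[0.01, 0.0, 0.02, 0.1414, 0.0]]
[ 0.47693424 -0.27532006  0.0782242 ] [ 0.04611555  0.39752522 -0.01366291] [-7.38792186e-01  3.16026902e-01  1.78204808e+00 -6.31320108e-04
  1.04288802e+00 -1.28816944e+00]
```

View pics/w12.png

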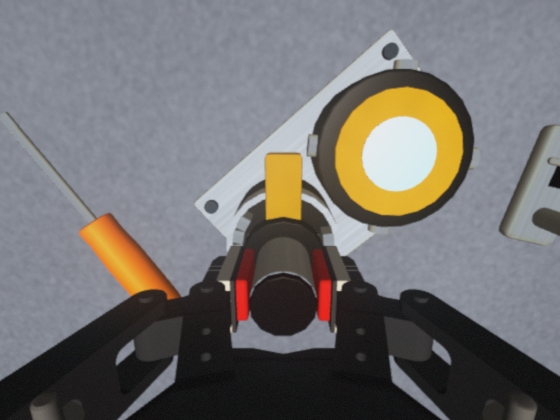

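The tongue (284,190) turns with the gripper, so the knob is free and following. Continue to the stop.

>>> jog_arm([
  [[0,0,0,0.1,150],[0,0,0,0.1,150],[0,0,0,0.1,150],[0,0,0,0.1,150],[0,0,0,0.1,150]],
])

```text
time_s: 17.25
ee_pos: [0.477, -0.2754, 0.0783]
eef_rot: [2.159, 2.281, -0.001]
contact_force: [-2.3, -0.3, 6.0]
opening: 0.0364
```

>>> jog_arm([
  [[0,0,0,0.1,150],[0,0,0,0.1,150],[0,0,0,0.1,150],[0,0,0,0.05,150],[0,0,0,0,150]],
])

```text
time_s: 17.75
ee_pos: [0.477, -0.2753, 0.0782]
eef_rot: [2.521, 1.874, -0.0]
contact_force: [-2.3, -1.0, 5.4]
opening: 0.0361
```

```bash
python3 - <<'E'
from plan import *
p,d=eyes.get_image('wrist');cv2.imwrite('pics/w13.png',p[:,:,::-1])
plan(.4773,-.2746,.077,57.9-75);print(tool()[0],tool()[2]['moment'],tool()[2]['joint_positions'])
E
```

```text
jaw -16.69 tilt 0.05 t 17.8 F [-1.9  1.2  5.8] open 0.0358
[[0.08, 0.01, 0.12, 0.0072, 0.0]]
[ 0.47702028 -0.27532872  0.07822913] [0.02588156 0.32962894 0.00485574] [-7.38775377e-01  3.16052767e-01  1.78200120e+00 -4.77105230e-04
  1.04274078e+00 -4.47234259e-01]
```

View pics/w13.png

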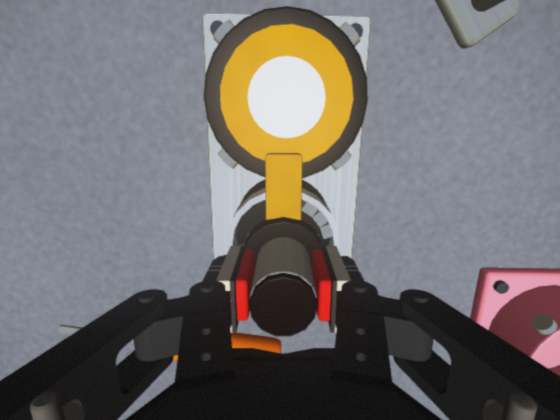

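>>> jog_arm([
  [[0,0,0,0.02,150],[0,0,0,0.02,150],[0,0,0,0,150]],
])

```text
time_s: 18.1
ee_pos: [0.477, -0.2753, 0.0782]
eef_rot: [2.555, 1.826, -0.001]
contact_force: [-2.2, 0.1, 6.0]
opening: 0.0361
```

```bash
python3 - <<'E'
from plan import *
plan(.4773,-.2746,.077,57.9-75);print(tool()[0],tool()[2]['moment'])
E
```

```text
jaw -18.91 tilt 0.07 t 18.1 F [-2.2  0.1  6. ] open 0.0361
[[0.08, 0.01, 0.12, -0.0316, 0.0]]
[ 0.47699614 -0.27530961  0.07821476] [-0.00189294  0.29253985  0.61906108]
```

>>> jog_arm([
  [[0,0,0,0,130],[0,0,0,0,115],[0,0,0,0,95],[0,0,0,0,60],[0,0,0,0,0]],
])

```text
time_s: 18.6
ee_pos: [0.477, -0.2749, 0.0776]
eef_rot: [2.557, 1.825, 0.0]
contact_force: [0.0, -0.2, -0.0]
opening: 0.0777
```

>>> jog_arm([
  [[0,0,0,0,0],[0,0,0,0,0],[0,0,-2,0,0],[0,0,-4,0,0],[0,0,-4,0,0]],
])

```text
time_s: 19.1
ee_pos: [0.4762, -0.2743, 0.1778]
eef_rot: [-2.555, -1.824, 0.001]
contact_force: [0.5, -0.3, 0.6]
opening: 0.0858
```

>>> jog_arm([
  [[0,0,-4,0,0],[0,0,-2,0,0],[0,0,0,0,0],[0,0,0,0,0]],
])

```text
time_s: 19.5
ee_pos: [0.4767, -0.2748, 0.2372]
eef_rot: [2.557, 1.825, 0.0]
contact_force: [0.3, 1.3, -0.7]
opening: 0.0858
```

```bash
python3 - <<'E'
from plan import *
c=cam('wrist');print(tool()[0]);p,d=eyes.get_image('wrist');cv2.imwrite('pics/w14.png',p[:,:,::-1])
W=cloud(d,c)
K=np.array([.4773,-.2746]);r=np.hypot(W[...,0]-K[0],W[...,1]-K[1]);z=W[...,2]
hsv=cv2.cvtColor(p,cv2.COLOR_RGB2HSV)
red=((hsv[...,0]<8)|(hsv[...,0]>172))&(hsv[...,1]>140)&(hsv[...,2]>60)
m=red&(r<.05)&(z>.107)&(z<.118)
def rect(nm,m):
    Q=W[m]
    if len(Q)>4: print(nm,len(Q),cv2.minAreaRect((Q[:,:2]*1000).astype(np.float32)),np.median(Q,0).round(4))
rect('redall',m)
n,l=cv2.connectedComponents(m.astype(np.uint8))
for i in range(1,n): rect('tab%d'%i,l==i)
yel=(hsv[...,0]>15)&(hsv[...,0]<32)&(hsv[...,1]>140)
rect('tongue',yel&(r<.06)&(z>.064)&(z<.076))
rect('cover',(np.hypot(W[...,0]-.5,W[...,1]+.199)<.036)&(z>.052)&(z<.062))
p,d=eyes.get_image('scene');cv2.imwrite('pics/s14.png',p[:,:,::-1])
E
```

```text
[ 0.47674595 -0.27475542  0.23717838]
redall 245 ((477.8695983886719, -274.2844543457031), (17.040769577026367, 46.6414680480957), 72.21971893310547) [ 0.4943 -0.2743  0.1137]
tab1 114 ((458.0144348144531, -268.00537109375), (16.92770767211914, 4.456000328063965), 69.61080932617188) [ 0.4581 -0.2677  0.1137]
tab2 131 ((497.5013427734375, -280.5823974609375), (17.045042037963867, 5.332792282104492), 72.52090454101562) [ 0.4976 -0.2801  0.1137]
tongue 602 ((488.1285705566406, -240.79026794433594), (32.640838623046875, 17.509531021118164), 71.48567962646484) [ 0.4887 -0.2401  0.0703]
cover 4137 ((500.3749084472656, -198.16598510742188), (70.14778137207031, 71.49100494384766), 73.91068267822266) [ 0.5014 -0.1974  0.0579]
```

View pics/w14.png

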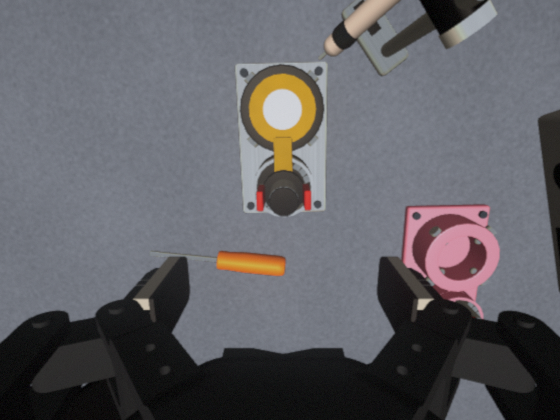

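View pics/s14.png

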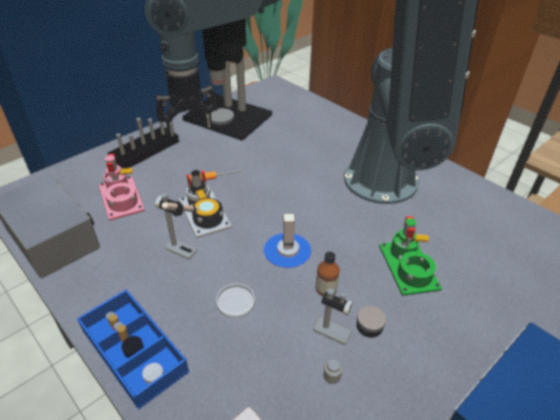

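```bash
python3 -c "
from workcell import order,env
print(order.sign_off(), env.state()['time_s'])"
```

```text
the job is handed in; nothing more can be done
the job is handed in; nothing more can be done
```

The chamber is closed and the job handed in at about 20 s of the 61 s allowed.

**What I did:** I gripped the white seating tool by its handle and pressed the yellow cover straight down. It resisted at about 14 N and then let go; I pressed on until the force rose again to about 19 N. I stood the tool on the blue mat and let go. Then I pinched both red tabs, turned the knob clockwise until the torque rose at the stop, released the tabs and lifted clear.

**Last checks:**
- **Cover:** level, with its top at 56–58 mm (57 is home).
- **Knob:** turned about 75.5° by the camera (the stop is 75°), with the tongue over the cover.
- **Tabs:** they span 46.6 mm, the same as the 46.9 mm I measured before pinching, so they have sprung out.
- **Seating tool:** upright on the mat, about 4 mm from its centre.
- **Probe and other things:** I planned every path clear of the probe arm, and saw no sign of contact. In the last picture the probe and the loose things look unmoved, judged by eye.

**One reading disagreed:** while the tabs were pinched the gripper read 36 mm, where the outer faces should be 40 mm apart. The picture showed both tabs fully in, and the knob turned freely.

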